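# Pulse the tablet mill with its bayonet lid

### The arm

A 6-joint arm with a two-finger parallel gripper is mounted at the origin on the work surface. World frame = base frame: x ahead of the robot, y to its left, z up, the work surface at z = 0. Lengths are in m, angles in rad, forces in N, time in s.
With the tool pointing down it reaches from about 0.425 to 0.95 m from the base axis. Payload 3.5 kg.
Tool frame: the origin (TCP) lies midway between the tips of the shut fingers; the grasp point (between the pads) lies 19 mm behind it; z points along the fingers, y is the line along which they close (so a half turn about z gives the same grasp; the last joint's range is limited). The gripper opens to 85 mm and grips with 20 to 120 N. Pads are 22 mm wide; open, the fingers measure 114 mm over their backs; the gripper's body (76 mm by 85 mm) begins 54 mm behind the grasp point. The pads swing forward as they close: fully open they stand 13 mm farther back than shut.
Start: joints at [-1.314, 0.286, 1.577, -0, 1.279, -0.15], TCP at [0.267, -0.62, 0.231] pointing down, gripper open.
Joint ranges: [-2.77, 2.77], [-0.9, 2.22], [0.21, 2.48], [-1.53, 4.67], [0.24, 2.81], [-2.84, 2.84]. Speed limits (rad/s): [2.79, 2.79, 3.14, 3.14, 3.14, 3.14].

### API

Orientations are given as a unit quaternion [x, y, z, w].
In Python, from plant import ctrl, cams, order gives the robot as it stands.
- The arm moves only by the tool move_arm, never from a script. Its argument "plan" is one flat list of numbers, 7 for each row, row after row: the shift along the world's x, y, z in mm, then the turn, a rotation vector about the world's x, y, z in degrees, then the finger opening in mm, from 0 to 85.4. A call has 1 to 12 rows; each row shifts and turns the commanded pose from where the row before left it; what a row does not reach is not made up. A row lasts 1/10 s, in which the tool goes at most 50 mm and 8.59 degrees, less where a joint would pass 70% of its speed; a pose out of reach is approached as far as the arm can. A call is refused whole if a number of a shift passes 50 or a number of a turn 8.59, either way. A call with a gripper value outside its range is refused whole. The fingers move at their own pace and stop on an object; "newtons" is the grip in N (left out, the last holds). Time passes only in rows, so rows that do not move let the fingers close. It gives the time, the measured TCP pose, the force, the opening and the grip force at its end, in the units of the state.
- ctrl.get_state(): the state, without advancing time (a new reading comes with each control period).
- cams.read_camera(name): name is "side" or "top"; returns a dict with "color" (420x560x3 uint8, red, green, blue), "fov_y" (degrees; the focal length in pixels is half the picture's height over the tangent of half this angle, whatever the lens; pixels are square), "cx", "cy" (the principal point, pixels), "origin" and "orientation" of the camera in the world. Camera axes: x right, y up, looking along -z (the intrinsics and any distortion apply to the point x, -y, -z); pixel columns grow to the right and rows downward; lengths in m; the calibration is good to about 2 mm. A picture is of the moment at which its call begins. There is no depth.
- order.sign_off(): hands the job in; it is judged then, once.
The state is a dict: "time": time; "qpos": joint angles; "dq": joint speeds; "joint_efforts": joint torques, N m; "eef_pos": TCP position; "tcp_rot": TCP orientation; "contact_force": force on the tool from outside, world axes, zero at the start; "wrist_torque": the same for the moment, N m; "opening": opening from 0.0 (shut) to 1.0 (fully open); "finger_force": force on a finger pad.
Only numpy, scipy, OpenCV 4.12 (cv2) and the standard library are available. Lean on these libraries where they do the work, as an engineer would, in place of code of your own. Each camera call takes 0.05 s, during which the arm holds its last target. There are 200 camera calls.

### The job

Close the tablet mill on the granite ledge and pulse it: pick up the loose lid by its blue bar, drop its two pins through the slots in the mill's mouth until the flange sits flat on the collar, then twist it clockwise against the spring to half-way, with the pointer line on the green band, never on into the lock click at the red mark. Finish while holding the lid there: do not let go, because it springs back. Leave everything else on the ledge where it stands.

Things in the scene. Friction and masses are not known exactly. Their poses are not given: they have to be found in the camera images.
- lid_grip (a point): grip point of the loose bayonet lid (starts upright on the ledge): on its axis in the blue finger bar (50 mm long, 16 thick, 32 tall), 10 mm below the bar's top, 22 above the flange's top, 28 above the flange's underside, 46 above the lid's underside. z up, x along the bar and through both pins, y across the bar. The lid is the same after half a turn about z. About 90 g
- lid: the same lid, origin at the centre of its underside, axes as lid_grip: white flange disc 74 mm across, 6 thick, with a black pointer line at each end of the bar; below it a grey plug 54 mm across, 18 deep, tapered at the foot. Two round steel pins 7 mm thick stick out of the plug to 33 mm from the axis, below the bar's ends, centres 6 mm above the underside
- mill_mouth (a point): centre of the mouth of the white tablet mill, at its flat collar top, 100 mm above the ledge, z up. Mouth 58 mm wide, with two slots for the lid's pins, 13 mm wide, reaching 36 mm from the axis: x points at one slot, -x at the other. With the lid seated its flange lies on the collar and lid_grip is 28 mm above this point; then the pins can run clockwise (seen from above) under the 7 mm lip
- mill: the fixed mill, an upright cylinder 88 mm across and 100 tall on a black suction foot 104 mm across, origin under its centre, axes as mill_mouth. Marks on the collar top, 40 mm from the axis, the same for both slots: black = slot, 0 degrees; green band = pulse, 30 to 50 degrees clockwise of the slot seen from above; red = locked, 80 degrees clockwise
- pulse_ring (a joint): spring ring in the mill that the lid's pins push round: 0 at rest, grows (rad) as the lid is twisted clockwise, about 0.07 less than the lid's angle from the slots. Its spring pushes the lid back towards the slots (0.13 N m at 0, 0.23 at 40 degrees), so the lid turns back if let go. From 60 degrees of lid angle spring pawls resist; they click over at 70 and lock the lid at 80 degrees
- dispenser: black plastic pill dispenser with a red press button on its front, 75 x 105 x 76 mm tall; a bystander, origin at the centre of its underside
- magnifier: glass magnifier with steel rim (76 mm across, 12 mm tall) and 105 mm dark handle, lying flat; a bystander, origin under the centre of the lens
- ring_cone: white ceramic ring cone, 66 mm across the foot, 78 mm tall; a bystander, origin at the centre of its underside
- hair_clip: stainless hair clip, 62 x 13 x 12 mm, lying flat; a bystander, origin at the centre of its underside
- comb: red acrylic comb, 150 x 30 x 5 mm, lying flat; a bystander, origin at the centre of its underside
- dose_cup: small clear dosing cup, 40 mm across, 36 mm tall, empty; a bystander, origin at the centre of its underside
Not all that is in view belongs to the job. What is shaped like the lid but brown or pink is not meant.

How it is judged:
By the outcome, as a careful person would: the job done as asked, in the order asked, and still so for the second after the job is handed in, while the arm keeps its last pose, push and grip.
It also fails if it takes over 35 s, if anything falls off the work surface, if the arm or the gripper's body presses on something with over 40 N, if the wrist force passes 120 N, or if a joint passes its speed limit or range.

## Working session

There is one attempt and no reset: what is moved stays moved. The work goes in short steps, Python scripts to look and compute and a tool call to move; the robot and the scene stay as the last step left them, time stands still between calls to the robot, and variables do not carry over. Pictures are saved under pics/ and viewed, at most 10 in all, crops included, and the job is handed in when it is done.

Besides the shell and the picture viewer there is one more tool, called after "Call:" as name(argument=value, ...), one argument or row to a line, values as JSON. move_arm: Moves the arm, as the interface text tells. Its arguments: {"type":"object","properties":{"plan":{"type":"array","items":{"type":"number"}},"newtons":{"type":"number"}},"required":["plan"]}

```bash
mkdir -p pics; ls; python3 - <<'E'
from plant import ctrl,cams
import cv2
for n in("side","top"):
    c=cams.read_camera(n); cv2.imwrite(f"pics/{n}0.png",c["color"][:,:,::-1])
    print(n,{k:v for k,v in c.items() if k!="color"})
print(ctrl.get_state())
E
```

```text
pics
side {'fov_y': 47.40900571414525, 'cx': 280.65940781824656, 'cy': 205.732479319506, 'origin': array([0.34274124, 0.88312801, 0.74080522]), 'orientation': array([-0.05877778,  0.45586355,  0.8778302 , -0.13471353])}
top {'fov_y': 49.07361456814237, 'cx': 285.93588637441377, 'cy': 212.82537174577467, 'origin': array([0.42403063, 0.01328401, 1.18238329]), 'orientation': array([-0.05982958,  0.05650188,  0.71162281, -0.69772555])}
{'time': 0.1, 'qpos': array([-1.31400955e+00,  2.87123581e-01,  1.57802749e+00,  2.21496256e-05,
        1.27859880e+00, -1.50021006e-01]), 'dq': array([ 0.00056736, -0.00091351, -0.00259363,  0.00043758, -0.00089347,
        0.00062156]), 'joint_efforts': array([ 6.28293546e-04, -4.07295942e+01, -2.93699080e+01, -1.34514812e-04,
        3.40077560e-03,  1.07541598e-05]), 'eef_pos': array([ 0.26695101, -0.6193259 ,  0.23005617]), 'tcp_rot': array([ 9.79384730e-01,  2.02000959e-01, -4.69650216e-05, -1.07763712e-03]), 'contact_force': array([0.91856971, 0.0247819 , 0.07641753]), 'wrist_torque': array([-0.0090936 ,  0.04651613, -0.01599091]), 'finger_force': 0.0, 'opening': 1.0020539575266927}
```

View pics/side0.png

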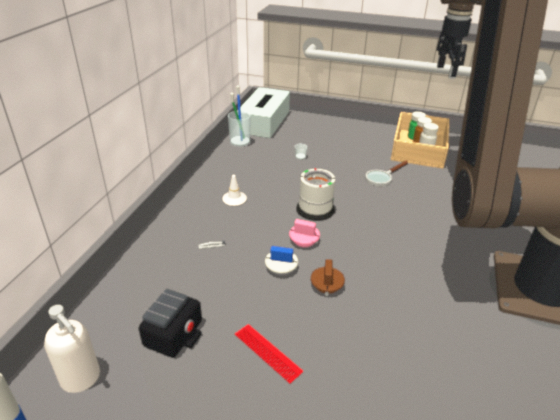

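View pics/top0.png

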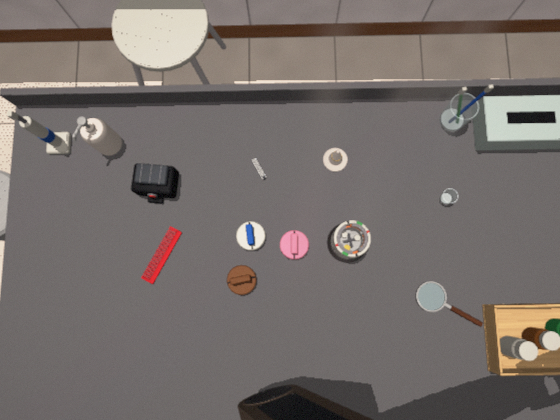

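The lookalikes are the white lid with the blue bar (top 250,236; side 281,262), the pink one (top 294,245; side 304,233) and the brown one (top 241,280; side 327,278). I choose the blue-bar lid. The mill is at top (351,240), side (317,192). I'll check both in one close crop.

```bash
cat > h.py <<'E'
import numpy as np, cv2
from plant import ctrl,cams
from scipy.spatial.transform import Rotation as R
def f(c): return c["color"].shape[0]/2/np.tan(np.radians(c["fov_y"])/2)
def ray(c,uv):
    d=np.array([(uv[0]-c["cx"])/f(c),-(uv[1]-c["cy"])/f(c),-1.]); d=R.from_quat(c["orientation"]).apply(d)
    return np.array(c["origin"]),d/np.linalg.norm(d)
def plane(c,uv,z):
    o,d=ray(c,uv); return o+d*(z-o[2])/d[2]
def tri(a,ua,b,ub):
    o1,d1=ray(a,ua);o2,d2=ray(b,ub)
    s=np.linalg.lstsq(np.c_[d1,-d2],o2-o1,rcond=None)[0]
    p,q=o1+d1*s[0],o2+d2*s[1]; return (p+q)/2,np.linalg.norm(p-q)
def proj(c,p):
    v=R.from_quat(c["orientation"]).inv().apply(np.array(p)-c["origin"])
    return np.array([c["cx"]-f(c)*v[0]/v[2], c["cy"]+f(c)*v[1]/v[2]])
def crop(c,u,v,w,h,k):
    return cv2.resize(c["color"][v:v+h,u:u+w,::-1],None,fx=k,fy=k,interpolation=cv2.INTER_CUBIC)
E
python3 - <<'E'
from h import *
t=cams.read_camera("top");s=cams.read_camera("side")
a=np.hstack([crop(t,225,212,50,50,6),crop(t,322,212,60,50,6)]); b=np.hstack([crop(s,256,236,50,50,6),crop(s,288,162,60,50,6)])
cv2.imwrite("pics/crop1.png",np.vstack([a,b]))
def blue(c,x):
    i=c["color"].astype(int); m=((i[...,2]>90)&(i[...,2]>i[...,0]+60)&(i[...,2]>i[...,1]+40)).astype(np.uint8)
    k=np.zeros_like(m);k[x[1]:x[3],x[0]:x[2]]=1;m*=k
    p=cv2.findNonZero(m);return p[:,0],cv2.minAreaRect(p)
for c,x in((t,(225,212,275,262)),(s,(256,236,306,286))):
    p,r=blue(c,x);print(len(p),p.mean(0),r)
E
```

```text
124 [249.5483871  233.98387097] ((249.5615692138672, 233.99234008789062), (20.217662811279297, 6.077701568603516), 82.87498474121094)
296 [281.13175676 253.31756757] ((280.72271728515625, 253.3297119140625), (22.401748657226562, 13.546780586242676), 7.594643592834473)
```

View pics/crop1.png

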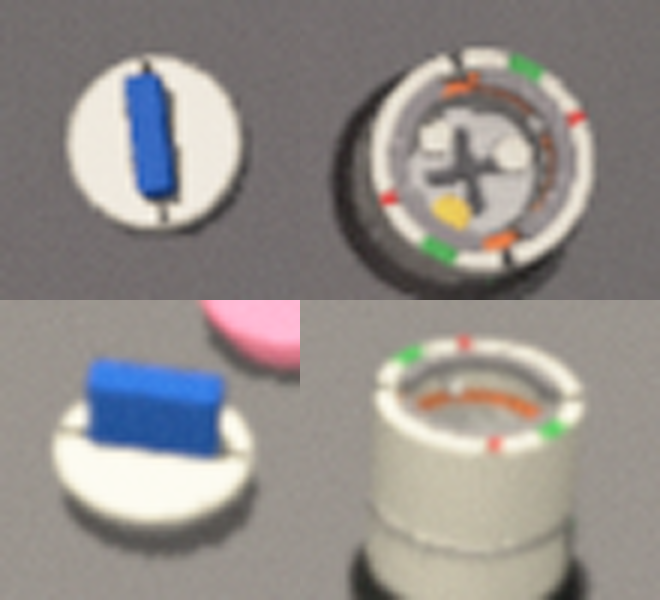

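The crop confirms the white lid with the blue bar, with its pointers at the bar's ends. The mill's slots (black) lie at top (347.8,222) and (356.6,255), and the green bands are clockwise of them.

```bash
python3 - <<'E'
from h import *
np.set_printoptions(precision=4,suppress=True)
t=cams.read_camera("top");s=cams.read_camera("side")
T=lambda x,y,u,v:(u+(x+.5)/6-.5,v+(y+.5)/6-.5)
tm=lambda x,y:T(x-300,y,322,212); sm=lambda x,y:T(x-300,y-300,288,162)
tl=lambda x,y:T(x,y,225,212); sl=lambda x,y:T(x,y-300,256,236)
# mill marks: order A(far top-view-up side)
mt=[(455,60),(508,258),(526,68),(439,250),(577,118),(389,199)]
ms=[(580,400),(385,393),(554,430),(410,355),(495,444),(464,343)]
for flip in (0,1):
    P=[]
    for i in range(6):
        j=i^flip
        p,e=tri(t,tm(*mt[i]),s,sm(*ms[j]));P.append(p);print(flip,p,e)
P=np.array([plane(t,tm(*m),.1) for m in mt]);Q=np.array([plane(s,sm(*m),.1) for m in ms])
for X in(P,Q):
    for k in(0,2,4):
        d=X[k]-X[k+1];print((X[k]+X[k+1])[:2]/2,np.linalg.norm(d[:2]),np.degrees(np.arctan2(d[1],d[0])))
print("lid")
lt=[(147,67),(163,215)];ls=[(68,431),(238,454)]
for a,b in((0,0),(1,1),(0,1),(1,0)): print(a,b,tri(t,tl(*lt[a]),s,sl(*ls[b])))
print("bar",tri(t,tl(149,133),s,sl(156,380)))
# ellipses of white in top view (flange)
i=t["color"];m=(i.min(2)>150).astype(np.uint8)
for nm,(x,y,w,h),z in(("lid",(230,215,42,42),.024),("mill",(328,216,46,44),.1)):
    k=np.zeros_like(m);k[y:y+h,x:x+w]=m[y:y+h,x:x+w]
    c=cv2.convexHull(np.vstack(cv2.findContours(k,0,2)[0]) ); e=cv2.fitEllipse(c);print(nm,e,plane(t,e[0],z))
for X,u in(("l",[plane(t,tl(*x),.024) for x in lt]),("ls",[plane(s,sl(*x),.024) for x in ls])):
    d=u[0]-u[1];print(X,(u[0]+u[1])/2,np.degrees(np.arctan2(d[1],d[0])),np.linalg.norm(d))
E
```

```text
0 [ 0.5373 -0.1291  0.1142] 0.08059082396600536
0 [ 0.5412 -0.1393  0.0945] 0.08068396192487332
0 [ 0.5459 -0.1629  0.0747] 0.06729077604144429
0 [ 0.5337 -0.1099  0.132 ] 0.06325423029101057
0 [ 0.5524 -0.1869  0.0442] 0.02052845746247625
0 [ 0.5305 -0.0941  0.1496] 0.019844400882698884
1 [ 0.5803 -0.1293  0.0972] 2.944083458933623e-05
1 [ 0.5005 -0.1466  0.0996] 0.0016219747011142792
1 [ 0.5763 -0.1567  0.1011] 0.0005417434931355917
1 [ 0.5051 -0.1196  0.0998] 0.00020348577556012333
1 [ 0.5565 -0.176   0.0999] 0.0013116114247423965
1 [ 0.5256 -0.1008  0.1001] 0.0006604178916654992
[ 0.5406 -0.1377] 0.08057352040369506 12.54339490039063
[ 0.5406 -0.1383] 0.08039755554510822 -27.6251432665423
[ 0.5406 -0.1385] 0.08124148730272282 -67.9225470486753
[ 0.5394 -0.1354] 0.08241337117566529 -165.2144419925669
[ 0.541  -0.1389] 0.08184594150334738 151.39990197067482
[ 0.5416 -0.1384] 0.08110000353011894 112.58091709419071
lid
0 0 (array([0.5937, 0.1113, 0.0236]), np.float64(0.0013829639044265745))
1 1 (array([0.53  , 0.1048, 0.0245]), np.float64(0.00015037973600840723))
0 1 (array([0.5608, 0.1073, 0.0287]), np.float64(0.06239912349559793))
1 0 (array([0.5609, 0.1118, 0.0271]), np.float64(0.06390084045976874))
bar (array([0.5613, 0.108 , 0.0546]), np.float64(0.0005585274155716927))
lid ((250.1414794921875, 235.1334991455078), (28.104167938232422, 28.692916870117188), 64.69215393066406) [0.5612 0.1087 0.024 ]
mill ((351.90606689453125, 238.03604125976562), (36.086978912353516, 37.05180358886719), 115.60831451416016) [ 0.5405 -0.1379  0.1   ]
l [0.5614 0.108  0.024 ] 5.7545121973796665 0.06330566332484569
ls [0.5622 0.108  0.024 ] 6.655025036278221 0.06450719551914906
```

Measured: the lid axis is at (0.5614, 0.108) with the bar at 6° and the flange top at z 24. The mill is at (0.5406, -0.138) with the collar at z 100 and the slots at about 12.4°. I'm setting out now.

Call:
move_arm(
  plan=[17,42,0,0,0,-1.44,40,17,42,0,0,0,-1.44,40,17,42,0,0,0,-1.44,40,17,42,0,0,0,-1.44,40,17,42,0,0,0,-1.44,40,17,42,0,0,0,-1.44,40,17,42,0,0,0,-1.44,40,17,42,0,0,0,-1.44,40,17,42,0,0,0,-1.44,40,17,42,0,0,0,-1.44,40,17,42,0,0,0,-1.44,40,17,42,0,0,0,-1.44,40],
  newtons=60,
)

```text
time: 1.5
eef_pos: [0.4715, -0.1141, 0.2317]
tcp_rot: [0.999, 0.052, 0.0, 0.0]
contact_force: [0.9, -0.5, -0.3]
opening: 0.463
finger_force: 0.0
```

Call:
move_arm(
  plan=[15,37,0,0,0,0,40,15,37,0,0,0,0,40,15,37,-20,0,0,0,40,15,37,-30,0,0,0,40,15,37,-30,0,0,0,40,15,37,-20,0,0,0,40,0,0,0,0,0,0,40,0,0,0,0,0,0,40],
)

```text
time: 2.3
eef_pos: [0.5607, 0.1067, 0.1306]
tcp_rot: [0.999, 0.054, -0.001, 0.0]
contact_force: [-0.4, -0.3, -0.2]
opening: 0.469
finger_force: 0.0
```

Call:
move_arm(
  plan=[0.5,1.3,-35,0,0,0,40,0,0,-35,0,0,0,40,0,0,-22,0,0,0,40,0,0,-9.5,0,0,0,40,0,0,0,0,0,0,40,0,0,0,0,0,0,5,0,0,0,0,0,0,5,0,0,0,0,0,0,5,0,0,0,0,0,0,5,0,0,0,0,0,0,5],
  newtons=60,
)

```text
time: 3.3
eef_pos: [0.5633, 0.1072, 0.0321]
tcp_rot: [0.999, 0.053, 0.002, 0.0]
contact_force: [-0.4, 0.4, 7.4]
opening: 0.176
finger_force: 60.5
```

Call:
move_arm(
  plan=[0,0,15,0,0,0,5,0,0,35,0,0,0,5,0,0,40,0,0,0,5,0,0,40,0,0,0,5,-3,-41,0,0,0,3,5,-3,-41,0,0,0,3,5,-3,-41,0,0,0,0,5,-4,-41,0,0,0,0,5,-4,-41,0,0,0,0,5,-4,-41,0,0,0,0,5,0,0,0,0,0,0,5,0,0,0,0,0,0,5],
)

```text
time: 4.5
eef_pos: [0.5403, -0.139, 0.1602]
tcp_rot: [0.995, 0.104, 0.0, -0.0]
contact_force: [0.9, -0.2, -1.1]
opening: 0.176
finger_force: 59.5
```

```bash
python3 - <<'E'
from h import *
t=cams.read_camera("top");s=cams.read_camera("side");g=ctrl.get_state();print(g["time"],g["eef_pos"],R.from_quat(g["tcp_rot"]).as_matrix(),g["contact_force"],g["opening"])
cv2.imwrite("pics/hover.png",np.hstack([crop(t,317,195,65,75,6),crop(s,285,120,65,75,6)]))
E
```

```text
4.6 [ 0.5404525  -0.13754487  0.15993052] [[ 9.77896587e-01  2.09089031e-01 -2.06541584e-04]
 [ 2.09089123e-01 -9.77896367e-01  6.59253552e-04]
 [-6.41335780e-05 -6.87867397e-04 -9.99999761e-01]] [ 0.31097518 -0.59645945 -0.75131334] 0.17505334871542522
```

View pics/hover.png

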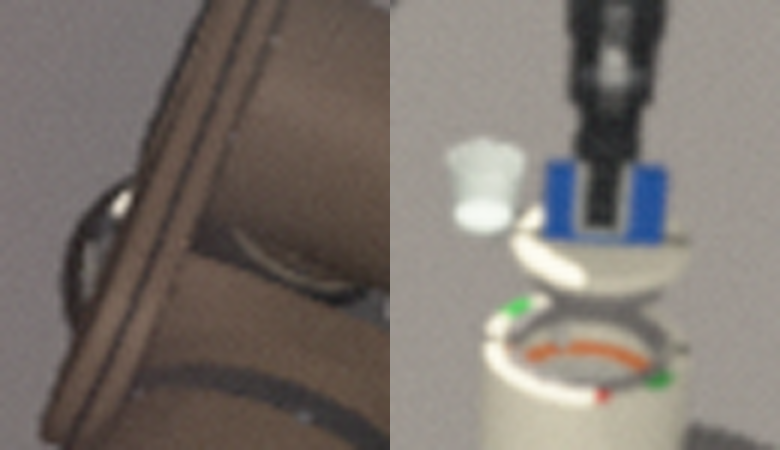

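```bash
python3 - <<'E'
from h import *
np.set_printoptions(precision=4,suppress=True)
s=cams.read_camera("side");T=lambda x,y:(285+(x-390+.5)/6-.5,120+(y+.5)/6-.5)
I=lambda p:((p[0]-285+.5)*6-.5+390,(p[1]-120+.5)*6-.5)
C=np.array([.5406,-.1381]);a=np.radians(12.4);d=np.array([np.cos(a),np.sin(a)])
for k,(r,z) in {"ptr":(.037,.152),"bar":(.025,.184),"barbot":(.025,.152),"slot":(.04,.1)}.items():
    print(k,I(proj(s,[*(C-r*d),z])),I(proj(s,[*(C+r*d),z])))
th=np.linspace(0,6.28,400)
for z,r in((.152,.037),(.1,.044)):
    q=np.array([I(proj(s,[C[0]+r*np.cos(x),C[1]+r*np.sin(x),z])) for x in th]);print(z,q.min(0),q.max(0))
p=plane(s,T(516,236),.152);q=plane(s,T(687,241),.152);print(p,q,(p+q)/2,np.degrees(np.arctan2(*(p-q)[1::-1])))
E
```

```text
ptr (np.float64(687.0644489187746), np.float64(242.79706967845408)) (np.float64(507.8165058794707), np.float64(232.79092248369136))
bar (np.float64(664.0821042380214), np.float64(172.526017323117)) (np.float64(541.0400636806614), np.float64(165.81175686381283))
barbot (np.float64(657.917675217856), np.float64(241.17001107483105)) (np.float64(536.8043753312041), np.float64(234.40911058492378))
slot (np.float64(683.8311818105662), np.float64(350.3147076031436)) (np.float64(494.86307288826697), np.float64(339.39612273961643))
0.152 [507.753  194.2621] [687.0696 283.582 ]
0.1 [485.3503 291.4964] [693.3232 401.4394]
[ 0.5729 -0.1287  0.152 ] [ 0.5048 -0.1475  0.152 ] [ 0.5388 -0.1381  0.152 ] 15.472908794122924
```

The lid hovers about 1.7 mm towards -x of the mouth axis in the side view (flange 512–690 against 508–687 expected). I'll correct that and lower.

Call:
move_arm(
  plan=[1.7,0,-10,0,0,0.3,5,0,0,-10,0,0,0,5,0,0,-8,0,0,0,5,0,0,-4,0,0,0,5,0,0,-3,0,0,0,5,0,0,-2,0,0,0,5],
)

```text
time: 5.25
eef_pos: [0.5422, -0.1386, 0.1224]
tcp_rot: [0.994, 0.107, -0.0, -0.0]
contact_force: [0.4, 0.1, -1.3]
opening: 0.172
finger_force: 59.5
```

Call:
move_arm(
  plan=[0,0,-3,0,0,0,5,0,0,-3,0,0,0,5,0,0,-2,0,0,0,5,0,0,-1,0,0,0,5,0,0,0,0,0,0,5],
)

```text
time: 5.75
eef_pos: [0.5422, -0.1381, 0.1152]
tcp_rot: [0.994, 0.107, -0.0, -0.001]
contact_force: [-4.1, 2.9, 6.0]
opening: 0.173
finger_force: 60.4
```

Call:
move_arm(
  plan=[-0.5,0.3,-1,0,0,0,5,0,0,0,0,0,0,5],
)

```text
time: 5.95
eef_pos: [0.5422, -0.1381, 0.1147]
tcp_rot: [0.994, 0.107, 0.0, -0.0]
contact_force: [-3.2, 2.4, 7.2]
opening: 0.174
finger_force: 60.5
```

```bash
python3 - <<'E'
from h import *
s=cams.read_camera("side");g=ctrl.get_state();print(g["time"],g["eef_pos"],g["contact_force"],g["wrist_torque"])
cv2.imwrite("pics/seat.png",crop(s,285,140,65,60,8))
E
```

```text
6.0 [ 0.54216449 -0.13807516  0.11465108] [-2.36575648  1.06109896  5.5212944 ] [0.42322358 0.5480565  0.05493061]
```

View pics/seat.png

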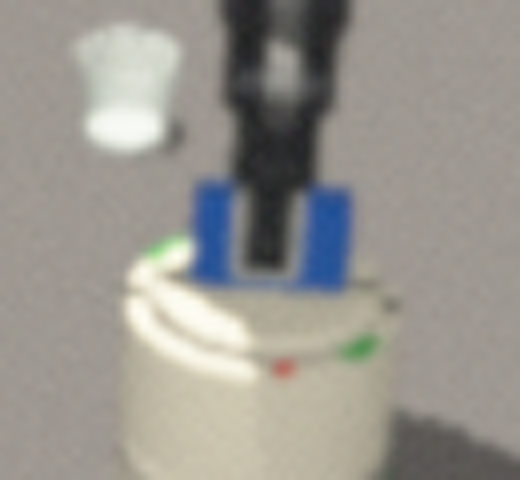

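Call:
move_arm(
  plan=[-0.5,0,-1,0,0,0,5,0,0,-1,0,0,0,5,0,0,0,0,0,0,5],
)

```text
time: 6.3
eef_pos: [0.5422, -0.1381, 0.1142]
tcp_rot: [0.994, 0.107, 0.001, -0.0]
contact_force: [-4.8, 2.7, 13.3]
opening: 0.172
finger_force: 61.4
```

```bash
python3 - <<'E'
from h import *
s=cams.read_camera("side");g=ctrl.get_state();print(g["time"],g["eef_pos"],g["contact_force"],g["wrist_torque"])
I=lambda p:np.round([(p[0]-285+.5)*8-.5,(p[1]-140+.5)*8-.5])
C=np.array([.5406,-.1381]);a=np.radians(12.4);d=np.array([np.cos(a),np.sin(a)]);n=np.array([-d[1],d[0]])*.008
for z in(.106,.109,.112):
    print(z,[I(proj(s,[*(C+k*.025*d+n),zz])) for k in(1,-1) for zz in (z,z+.032)])
i=s["color"].astype(int); m=((i[...,2]>90)&(i[...,2]>i[...,0]+60)&(i[...,2]>i[...,1]+40))[140:200,285:350]
y,x=np.nonzero(m);b=cv2.minAreaRect(np.c_[x,y].astype(np.float32));print("blue",[np.round(v*8+3.5) for v in cv2.boxPoints(b)])
E
```

```text
6.35 [ 0.54224337 -0.13814458  0.11423888] [-5.28139851  4.96989696 12.02633433] [0.59363103 0.84257376 0.0011846 ]
0.106 [array([187., 293.]), array([193., 205.]), array([346., 302.]), array([354., 214.])]
0.109 [array([188., 284.]), array([193., 196.]), array([347., 294.]), array([355., 206.])]
0.112 [array([188., 276.]), array([194., 188.]), array([348., 285.]), array([355., 197.])]
blue [array([195., 277.], dtype=float32), array([201., 186.], dtype=float32), array([350., 196.], dtype=float32), array([344., 286.], dtype=float32)]
```

```bash
python3 - <<'E'
from h import *
s=cams.read_camera("side");g=ctrl.get_state();print(g["eef_pos"])
a=np.radians(12.4);d=np.array([np.cos(a),np.sin(a)]);n=np.array([-d[1],d[0]])*.008
def an(img,u0,v0,k):
    i=img.astype(int);m=((i[...,0]>90)&(i[...,0]>i[...,2]+60)&(i[...,0]>i[...,1]+40))
    y,x=np.nonzero(m)
    # extreme edges in columns near left & right thirds of bar
    out=[]
    for f_ in(.12,.88):
        c=int(x.min()+f_*(x.max()-x.min())); yy=y[x==c]
        out.append((u0+(c+.5)/k-.5,v0+(yy.min())/k-.5,v0+(yy.max()+1)/k-.5))
    return out,(u0+x.min()/k-.5,u0+(x.max()+1)/k-.5)
h=cv2.imread("pics/hover.png")[:,390:];S=crop(s,285,140,65,60,6)
for nm,o,C in(("hover",an(h,285,120,6),np.array([.5388,-.138])),("now",an(S,285,140,6),np.array([.5406,-.138]))):
    print(nm,o)
    for j,k in((0,.019),(1,-.019)):
        u,vt,vb=o[0][j]
        zs=np.linspace(.09,.2,1101)
        b=np.array([proj(s,[*(C+k*d+n),z])[1] for z in zs]);t=np.array([proj(s,[*(C+k*d-n),z])[1] for z in zs])
        print("bottom z",zs[abs(b-vb).argmin()],"top z",zs[abs(t-vt).argmin()])
E
```

```text
[ 0.54225052 -0.13814821  0.11422887]
hover ([(313.0833333333333, np.float64(146.83333333333334), np.float64(159.16666666666666)), (327.75, np.float64(147.66666666666666), np.float64(160.0))], (np.float64(310.6666666666667), np.float64(330.3333333333333)))
bottom z 0.1558 top z 0.1815
bottom z 0.1559 top z 0.1815
now ([(311.0833333333333, np.float64(162.83333333333334), np.float64(174.83333333333334)), (325.75, np.float64(163.5), np.float64(175.66666666666666))], (np.float64(308.8333333333333), np.float64(328.1666666666667)))
bottom z 0.1103 top z 0.13590000000000002
bottom z 0.1104 top z 0.13640000000000002
```

Seated: the lid descended with the tool by 45.5 mm, the flange top is at about 106–107, and it now carries about 12 N. Next is a gradual clockwise twist, with the small eccentricity compensated.

Call:
move_arm(
  plan=[-0.2,0,0,0,0,-3,5,-0.2,0,0,0,0,-3,5,-0.1,-0.1,0,0,0,-3,5,-0.1,-0.1,0,0,0,-3,5,0,0,0,0,0,0,5],
)

```text
time: 6.9
eef_pos: [0.5428, -0.1378, 0.1142]
tcp_rot: [1.0, 0.002, 0.002, -0.001]
contact_force: [-0.5, 5.5, 9.6]
opening: 0.175
finger_force: 61.1
```

Call:
move_arm(
  plan=[0,0,0,0,0,-4,5,-0.1,-0.1,0,0,0,-4,5,-0.1,-0.1,0,0,0,-4,5,-0.1,-0.1,0,0,0,-4,5,0,-0.1,0,0,0,-4,5,0,0,0,0,0,-4,5,0,0,0,0,0,0,5],
)

```text
time: 7.6
eef_pos: [0.5428, -0.1382, 0.1143]
tcp_rot: [0.979, -0.205, 0.003, -0.001]
contact_force: [0.6, 6.5, 10.2]
opening: 0.178
finger_force: 61.0
```

```bash
python3 - <<'E'
from h import *
s=cams.read_camera("side");t=cams.read_camera("top");g=ctrl.get_state();print(g["time"],g["eef_pos"],g["contact_force"],g["wrist_torque"],R.from_quat(g["tcp_rot"]).as_matrix()[:2,0])
cv2.imwrite("pics/tw.png",np.hstack([crop(s,285,140,65,60,8)]))
E
```

```text
7.7 [ 0.54282491 -0.13813076  0.11431242] [-0.70333908  5.57376015 10.21609992] [ 0.9951569  -0.0280873   0.16739164] [ 0.9158858  -0.40141064]
```

View pics/tw.png

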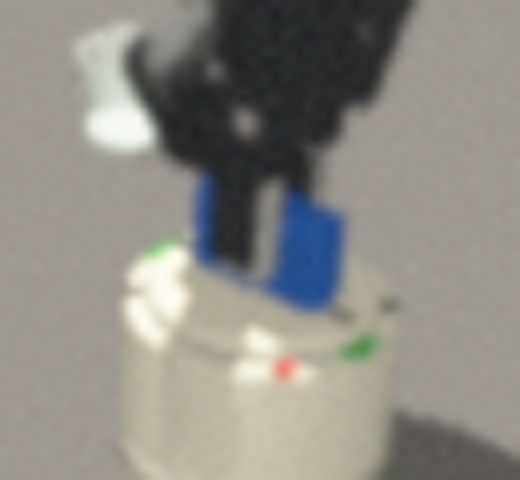

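```bash
python3 - <<'E'
from h import *
s=cams.read_camera("side");T=lambda x,y:(285+(x+.5)/8-.5,140+(y+.5)/8-.5)
C=np.array([.5406,-.1381])
I=lambda p:np.round([(p[0]-285+.5)*8-.5,(p[1]-140+.5)*8-.5])
for y in(0,-15,-20,-24,-28,-33):
    a=np.radians(y+180);d=np.array([np.cos(a),np.sin(a)]);print(y,[I(proj(s,[*(C+r*d),.1065])) for r in(.027,.036)])
for q in((333,310),(350,318)):
    p=plane(s,T(*q),.1065)[:2]-C;print(np.degrees(np.arctan2(*(-p)[::-1])),np.linalg.norm(p))
i=s["color"].astype(int)[140:200,285:350]
b=((i[...,1]>i[...,0]+50)&(i[...,1]>i[...,2]+40));n,l,st,ce=cv2.connectedComponentsWithStats(b.astype(np.uint8))
for c in ce[1:]:
    p=plane(s,(285+c[0],140+c[1]),.1)[:2]-C;print("green",c,np.degrees(np.arctan2(*p[::-1])),np.linalg.norm(p))
E
```

```text
0 [array([351., 297.]), array([379., 302.])]
-15 [array([343., 308.]), array([369., 316.])]
-20 [array([339., 311.]), array([364., 320.])]
-24 [array([336., 313.]), array([359., 324.])]
-28 [array([332., 315.]), array([354., 327.])]
-33 [array([327., 318.]), array([347., 330.])]
-21.871268153976562 0.025236582734302397
-22.669678324872304 0.031962807810894174
green [19. 31.] -23.279403997417337 0.04437402473390918
green [45. 43.] 153.56986957135993 0.03959393367494067
```

Call:
move_arm(
  plan=[0,0,0,0,0,-2.5,5,0,-0.1,0,0,0,-2,5,0,0,0,0,0,0,5,0,0,0,0,0,0,5,0,0,0,0,0,0,5],
)

```text
time: 8.25
eef_pos: [0.5428, -0.1383, 0.1143]
tcp_rot: [0.97, -0.243, 0.003, -0.001]
contact_force: [-0.0, 5.5, 9.2]
opening: 0.166
finger_force: 61.1
```

```bash
python3 - <<'E'
from h import *
s=cams.read_camera("side");g=ctrl.get_state();m=R.from_quat(g["tcp_rot"]).as_matrix();print(g["time"],g["eef_pos"],g["contact_force"],g["wrist_torque"],np.degrees(np.arctan2(m[1,0],m[0,0])))
cv2.imwrite("pics/tw2.png",crop(s,285,140,65,60,8))
E
```

```text
8.3 [ 0.54277276 -0.13827523  0.11430545] [-0.43753044  5.48072891 10.22425535] [0.93635298 0.036248   0.2390757 ] -28.138178678946183
```

View pics/tw2.png

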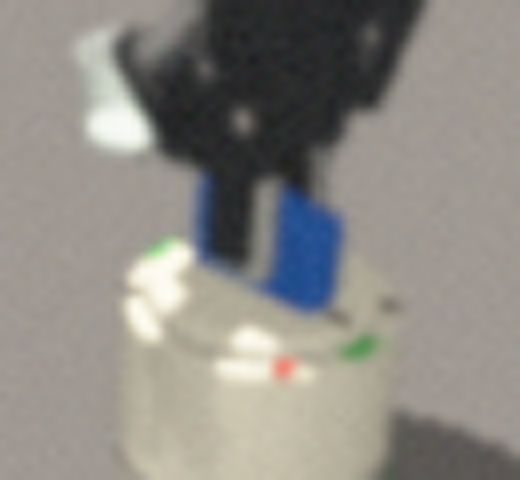

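The pointer line (around 330–347, 310–322) runs out towards the green band (358,347). The tool yaw of -28° puts the lid at about 40°, and the 0.24 N m torque matches the spring there.

```bash
python3 -c "
from plant import order
print(order.sign_off())"
```

```text
the job is handed in; nothing more can be done
None
```

The job is handed in: the lid is seated on the mill and held at about 40° clockwise, with the pointer on the green band, short of the lock click and with nothing else touched, as far as I could tell from the side camera and the wrist torque.

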